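Pack the bonder's case and hold its lid half open

ROBOT

A 7-joint arm with a two-finger parallel gripper is mounted at the origin on the work surface. World frame = base frame: x ahead of the robot, y to its left, z up, the work surface at z = 0. Lengths are in m, angles in rad, forces in N, time in s.
With the tool pointing down it reaches from about 0.4 to 0.85 m from the base axis. Payload 10.4 kg.
Tool frame: the origin (TCP) lies at the very end of the fingers, on their centre line; the grasp point (between the pads) lies 19 mm behind it; z points along the fingers, y is the line along which they close (so a half turn about z gives the same grasp; the last joint's range is limited). The gripper opens to 87 mm and grips with 3 to 60 N. Pads are 19 mm wide; open, the fingers measure 117 mm over their backs; the gripper's body (75 mm by 190 mm) begins 51 mm behind the grasp point.
Start: joints at [1.293, 0.332, -0.065, 1.46, 0.022, 1.35, -0.088], TCP at [0.158, -0.605, 0.223] pointing down, gripper open.
Joint ranges: [-2.6, 2.6], [-0.5, 2.12], [-1.47, 1.34], [0.16, 2.42], [-1.27, 4.41], [0.06, 2.06], [-2.6, 2.6]. Speed limits (rad/s): [2.22, 2.22, 2.79, 2.79, 3.14, 3.14, 3.14].

INTERFACE

Orientations are given as a unit quaternion [x, y, z, w].
In Python, from bench import * gives the robot as it stands.
- The arm moves only by the tool step_arm, never from a script. Its arguments are lists of equal length, an entry for each row: "delta_pos": the shift along the world's x, y, z in units of 25 mm (1.0 is 25 mm), a list of three; "turn": the turn about the world's z in units of 0.12 rad (1.0 is 0.12 rad). In form: {"delta_pos": [[tx, ty, tz], ...], "turn": [turn, ...]}. A call has 1 to 12 rows; each row shifts and turns the commanded pose from where the row before left it; what a row does not reach is not made up. A row lasts 1/10 s, in which the tool goes at most 50 mm and 8.59 degrees, less where a joint would pass 70% of its speed; a pose out of reach is approached as far as the arm can. A call with a number of a shift or a turn outside -1 to 1 is refused whole. A call with a gripper value outside its range is refused whole. "grip" is the closure, from 0 (fully open) to 1 (shut), set as the call begins (left out, the last holds). The fingers move at their own pace and stop on an object; "newtons" is the grip in N (left out, the last holds). Time passes only in rows, so rows that do not move let the fingers close. It gives the time, the measured TCP pose, the force, the opening and the grip force at its end, in the units of the state.
- read_state(): the state, without advancing time (a new reading comes with each control period).
- camera(name): name is "scene" or "top"; returns a dict with "image" (420x560x3 uint8, red, green, blue), "z_map" (420x560 float32, m along the optical axis (not along the pixel's ray), 0 where there is no reading), "mtx" (3x3 intrinsics, pixels), "view" (4x4, takes a point from world to camera coordinates). Camera axes: x right, y up, looking along -z (the intrinsics and any distortion apply to the point x, -y, -z); pixel columns grow to the right and rows downward; lengths in m; the calibration is good to about 2 mm. A picture is of the moment at which its call begins.
- close_job(): hands the job in; it is judged then, once.
The state is a dict: "time": time; "joint_positions": joint angles; "joint_vel": joint speeds; "joint_torque": joint torques, N m; "ee_pos": TCP position; "eef_rot": TCP orientation; "ft_force": force on the tool from outside, world axes, zero at the start; "torque": the same for the moment, N m; "width": finger opening in m; "grip_force": force on a finger pad.
Only numpy, scipy, OpenCV 4.12 (cv2) and the standard library are available. Lean on these libraries where they do the work, as an engineer would, in place of code of your own. Each camera call takes 0.05 s, during which the arm holds its last target. There are 200 camera calls.

TASK

Pack the aluminium work holder and the round spool can side by side, upright and fully down, into the well of the open carrying case (either one on either side). Then bring the lid (it has a pull tab) over and hold it 45 degrees open, give or take 6 degrees, so that a colleague can fit the new stay: never let it fall shut, and finish with the fingers still holding it, motionless at that angle. Leave the bottle, the screwdriver and the steel collar where they are.

Things in the scene. Friction and masses are not known exactly. Their poses are not given: they have to be found in the camera images.
- case: low black plastic case fixed to the bench, 178 (x) x 228 (y) x 45 mm high, origin at the centre of its underside; own -x side faces the robot, the lid is hinged along its far (+x) rim. Its flat light grey insert is 42 mm above the bench; five 14 mm high steel pins stand on it in a row at case x = +52 mm
- well (a point): centre of the floor of the rectangular well in the case's insert; axes as the case. 48 mm (x) by 108 mm (y), floor 18 mm above the bench, 24 mm deep below the insert's top, mouth chamfered 2 mm. It lies 45 mm from the case's origin towards case -x. Holder (56 mm) and can (44 mm) fill its 108 mm length with 8 mm to spare
- holder: aluminium work holder, a block 40 (own x) x 56 (own y) x 58 mm high, with two dark clamp bars 4 mm high on top (30 x 10 mm, set in from the edges), about 0.34 kg, upright on the bench; origin at the centre of its underside, z up. In the well its 40 mm side lies along case x (either way round), and the upper 34 mm of its sides stand above the insert
- can: round steel spool can with a black cap of the same width, diameter 44 mm, 60 mm high, about 0.2 kg, stands upright on the bench; origin at the centre of its underside, z up
- lid (a joint): lid angle in rad: 0 = shut, pi/4 = 45 degrees open, 1.9 = fully open against its stop, leaning back away from the robot, where it starts and stays. The lid is a black shell, 178 x 228 x 45 mm, 0.5 kg, on a free hinge: let go below about 1.2 rad it falls shut, above that it falls back open. Holding it at 45 degrees by the tab takes about 1 N
- lid_hinge (a point): middle of the lid's hinge axis, 45.5 mm above the bench, 89 mm from the case's origin towards case +x. The axis is parallel to case y. This frame turns with the lid: own -x points from the hinge to the free edge, own y along the axis, own z out of the lid's top
- lid_tab (a point): grip point in the middle of the lid's aluminium pull tab: 210 mm from the hinge along lid -x, 12 mm along lid +z, 32 mm beyond the free edge. The tab is 55 mm long (lid x), 22 mm wide (lid y), 12 mm thick and sticks straight out of the edge's middle; with the lid fully open it points up and a little away from the robot, to be pinched across its width from above
- bottle: bystander: amber bottle with a white cap, 48 mm across, 110 mm high; origin at the centre of its underside
- screwdriver: bystander: lying screwdriver, 160 mm long; origin under its middle
- collar: bystander: steel ring lying flat, 60 mm outside, 36 mm inside, 20 mm high; origin at the centre of its underside
Things that resemble listed ones, but are neither listed nor needed, are in the scene too. What is shaped like the can but orange is not meant. What is shaped like the holder but turquoise is not meant.

How it is judged:
On the way:
1. the holder and the can both stand fully down in the well, the lid still open (z of each of holder, can in the frame of case below 0.022 m and x of holder in the frame of case between -0.056 and -0.034 m and y of holder in the frame of case between -0.034 and 0.034 m and angle between each of holder, can's own z axis and vertical below 0.12 rad and x of can in the frame of case between -0.056 and -0.034 m and y of can in the frame of case between -0.038 and 0.038 m and value of joint lid above 1.3 rad), for 0.2 s.
At the end, for the whole second after the job is handed in: holder and can stand in the well (within 4 mm of its floor, upright within 7 degrees); the fingers touch the lid with over 0.4 N and hold it still at 45 degrees open, plus or minus 6 (0.68 to 0.89 rad); it leans on neither of the packed things (z of each of holder, can in the frame of case below 0.022 m and x of holder in the frame of case between -0.056 and -0.034 m and y of holder in the frame of case between -0.034 and 0.034 m and angle between each of holder, can's own z axis and vertical below 0.12 rad and x of can in the frame of case between -0.056 and -0.034 m and y of can in the frame of case between -0.038 and 0.038 m and value of joint lid between 0.68 and 0.89 rad and velocity of joint lid between -0.05 and 0.05 rad/s and contact force between the fingers and lid above 0.4 N and contact force between lid and holder below 0.1 N and contact force between lid and can below 0.1 N); the arm keeps its last pose, push and grip.
It fails at once if the lid falls shut (below 0.3 rad) (value of joint lid below 0.3 rad).
It fails at once if the bottle is moved more than 30 mm (distance of bottle from where it was at the start of the episode above 0.03 m).
It fails at once if the screwdriver is moved more than 30 mm (distance of screwdriver from where it was at the start of the episode above 0.03 m).
It fails at once if the collar is moved more than 30 mm (distance of collar from where it was at the start of the episode above 0.03 m).
It also fails if it takes over 70 s, if anything falls off the work surface, if the arm or the gripper's body presses on something with over 40 N, if the wrist force passes 120 N, or if a joint passes its speed limit or range.

## Working session

There is one attempt and no reset: what is moved stays moved. The work goes in short steps, Python scripts to look and compute and a tool call to move; the robot and the scene stay as the last step left them, time stands still between calls to the robot, and variables do not carry over. Pictures are saved under pics/ and viewed, at most 10 in all, crops included, and the job is handed in when it is done.

Besides the shell and the picture viewer there is one more tool, called after "Request:" by a JSON object that holds its "api" and its "payload". step_arm: Moves the arm, as the interface text tells. Shifts and turns lie within -1 to 1; 1 stands for 25 mm of shift or 0.12 rad of turn. Its arguments: {"type":"object","properties":{"delta_pos":{"type":"array"},"turn":{"type":"array"},"grip":{"type":"number"},"newtons":{"type":"number"}},"required":["delta_pos","turn"]}

```bash
mkdir -p pics; ls; cat > h.py <<'E'
from bench import *
import numpy as np, cv2
def snap(n,f=None):
    c=camera(n)
    if f: cv2.imwrite('pics/'+f,c['image'][:,:,::-1])
    return c
def cloud(c):
    z=c['z_map'];K=c['mtx'];v,u=np.mgrid[:z.shape[0],:z.shape[1]]
    p=np.stack([(u-K[0,2])/K[0,0]*z,-(v-K[1,2])/K[1,1]*z,-z],-1)
    T=np.linalg.inv(c['view']);w=p@T[:3,:3].T+T[:3,3];w[z==0]=np.nan
    return w
E
python3 - <<'E'
from h import *
a=snap('top','t0.png');b=snap('scene','s0.png')
for n,c in(('t',a),('s',b)):
    np.savez(n+'0.npz',**c);print(np.round(c['mtx'],1).tolist(),np.round(np.linalg.inv(c['view']),3).tolist(), (c['z_map']==0).mean())
print(read_state())
E
```

```text
pics
[[384.7, 0.0, 279.8], [0.0, 384.7, 210.1], [0.0, 0.0, 1.0]] [[-0.012, 0.999, -0.047, 0.464], [-1.0, -0.012, 0.01, -0.055], [0.009, 0.047, 0.999, 1.13], [0.0, 0.0, 0.0, 1.0]] 0.003966836734693877
[[456.6, 0.0, 281.2], [0.0, 456.6, 213.8], [0.0, 0.0, 1.0]] [[0.99, 0.105, -0.093, 0.41], [-0.139, 0.653, -0.745, -0.94], [-0.018, 0.75, 0.661, 0.821], [0.0, 0.0, 0.0, 1.0]] 0.004047619047619047
{'time': 0.1, 'joint_positions': array([ 1.29339122,  0.33281423, -0.06472272,  1.46085789,  0.02159155,
        1.34990299, -0.08846059]), 'joint_vel': array([ 9.76869425e-05, -4.54893774e-04,  3.85514355e-04, -2.16878155e-03,
        1.22227423e-03, -6.89413809e-04, -9.85618929e-04]), 'joint_torque': array([ 1.35546517e-03, -6.24546218e+01,  2.46575545e-02, -3.90718174e+01,
       -6.13811798e-02,  3.64833721e-02,  1.04722317e-04]), 'ee_pos': array([ 0.15745973, -0.6044785 ,  0.22182982]), 'eef_rot': array([ 9.91890088e-01,  1.27096965e-01, -1.02879679e-04, -6.35385764e-04]), 'ft_force': array([-0.04250875, -0.62825958,  0.07646556]), 'torque': array([-0.07028418,  0.03077083,  0.0350999 ]), 'grip_force': 0.0, 'width': 0.08719852528247243}
```

View pics/t0.png

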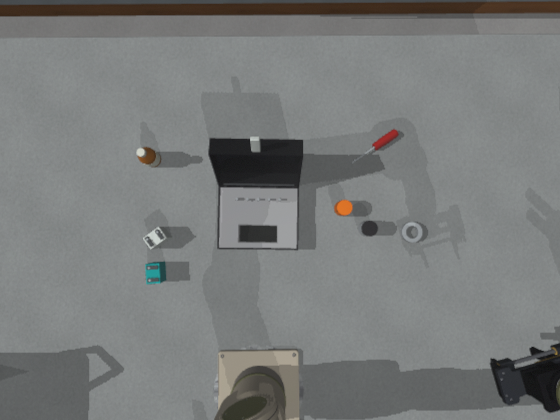

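View pics/s0.png

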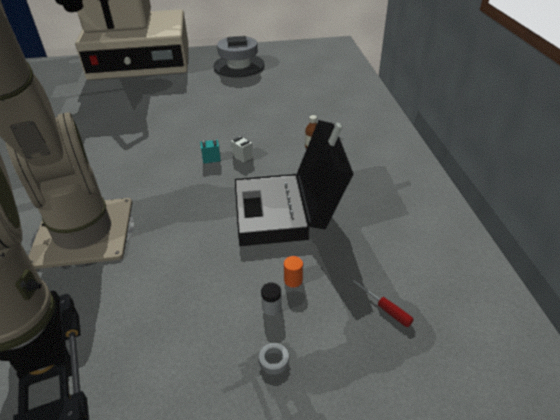

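The top view shows the holder at (154,238), with the turquoise decoy at (155,272). The can is at (370,228), with the orange decoy at (344,208). The well is at (258,234), the lid tab at (255,143), the bottle at (147,156), the collar at (412,232) and the screwdriver around (380,145). The scene view agrees with this layout.

```bash
python3 - <<'E'
from h import *
for n in 'ts':
    c=dict(np.load(n+'0.npz'));w=cloud(c);im=c['image'].astype(int);hsv=cv2.cvtColor(c['image'],cv2.COLOR_RGB2HSV)
    print(n,'table z',np.nanmedian(w[330:340,150:200,2]) if n=='t' else '')
    def rep(name,box,zlo,zhi,extra=None):
        u0,u1,v0,v1=box;m=np.zeros(w.shape[:2],bool);m[v0:v1,u0:u1]=1
        m&=(w[...,2]>zlo)&(w[...,2]<zhi)
        if extra is not None:m&=extra
        p=w[m]
        if len(p)<5: print(name,len(p));return
        r=cv2.minAreaRect((p[:,:2]*1000).astype(np.float32))
        print(name,len(p),'med',np.round(np.median(p,0),4),'rect',np.round(r[0],1),np.round(r[1],1),round(r[2],1),'zmax',np.round(np.percentile(p[:,2],[5,95]),4))
    if n=='t':
        B=dict(holder=(140,170,222,252),turq=(140,170,258,288),can=(358,382,216,240),orange=(330,357,198,218),collar=(395,430,218,248),bottle=(130,165,140,172),tab=(247,263,132,154),case=(214,303,186,252))
    else:
        B=dict(holder=(228,256,134,164),can=(258,284,280,318),tab=(326,344,120,148),case=(230,312,170,246))
    for k,z in dict(holder=(.052,.07),turq=(.052,.07),can=(.052,.07),orange=(.052,.07),collar=(.015,.03),bottle=(.1,.13)).items():
        if k in B: rep(k,B[k],*z)
    rep('tab',B['tab'],.2,.35,(im.min(-1)>120))
    rep('insert',B['case'],.036,.05)
    rep('wellfloor',B['case'],.008,.026)
    rep('pins',B['case'],.050,.065)
E
```

```text
t table z -0.0006654923261968371
holder 296 med [0.4408 0.2835 0.0585] rect [441. 284.] [40.5 56.9] 35.9 zmax [0.0543 0.0632]
turq 299 med [0.3419 0.2869 0.0582] rect [342.9 288.4] [55.8 41.1] 5.5 zmax [0.0542 0.0636]
can 196 med [ 0.461  -0.3143  0.059 ] rect [ 460.1 -313.8] [41.1 41.3] 39.0 zmax [0.0552 0.0622]
orange 192 med [ 0.5192 -0.2453  0.0591] rect [ 519.4 -245.3] [39.8 42.2] 89.9 zmax [0.0557 0.0624]
collar 212 med [ 0.4479 -0.4473  0.0196] rect [ 448.2 -445.7] [57.5 57.8] 89.7 zmax [0.0157 0.0226]
bottle 66 med [0.6697 0.3043 0.1088] rect [670. 305.] [20.5 21.6] 28.3 zmax [0.1022 0.1121]
tab 116 med [ 0.66   -0.0072  0.2522] rect [661.6  -7.1] [18.6 23.2] 89.8 zmax [0.2235 0.2636]
insert 4432 med [ 0.5055 -0.0035  0.0415] rect [495.  -3.] [229.  178.4] 89.2 zmax [0.0382 0.0455]
wellfloor 631 med [ 0.4481 -0.0027  0.0178] rect [448.4  -1.2] [108.1  47.6] 87.8 zmax [0.0145 0.0212]
pins 38 med [ 0.546  -0.0054  0.0552] rect [563.  -28.1] [174.   39.9] 89.4 zmax [0.0509 0.058 ]
s table z 
holder 139 med [0.4421 0.2766 0.0562] rect [443.4 279.1] [43.6 56.9] 33.1 zmax [0.0528 0.0615]
can 285 med [ 0.4618 -0.3213  0.0578] rect [ 462.3 -319.9] [43.  41.8] 28.3 zmax [0.0544 0.0601]
tab 22 med [ 0.6677 -0.0108  0.2601] rect [668.9 -11. ] [18.  11.9] 77.1 zmax [0.2573 0.2612]
insert 3722 med [ 0.5162 -0.0153  0.0402] rect [515.  -7.] [235.8 218.9] 87.4 zmax [0.0373 0.0451]
wellfloor 756 med [ 0.4601 -0.0299  0.0166] rect [494.2 -34.8] [177.3 176.2] 88.8 zmax [0.0099 0.0243]
pins 63 med [0.5496 0.0196 0.0528] rect [572.3  -4.7] [227.4  71.6] 79.2 zmax [0.0504 0.0557]
```

Request:
{"api": "step_arm", "payload": {"delta_pos": [[1, 0.97, 0], [1, 0.97, 0], [1, 0.97, 0], [1, 0.97, 0], [1, 0.97, 0], [1, 0.97, 0], [1, 0.97, -0.3], [1, 0.97, -0.5], [1, 0.97, -0.5], [1, 0.97, -0.5], [1, 0.97, -0.5], [1, 0.97, -0.5]], "turn": [0.5, 0.5, 0.5, 0.5, 0.5, 0.5, 0.5, 0.5, 0.5, 0.5, 0.5, 0.5], "grip": 0, "newtons": 25}}

```text
time: 1.3
ee_pos: [0.4582, -0.3127, 0.1518]
eef_rot: [0.883, 0.469, -0.0, -0.0]
ft_force: [-0.6, -1.3, 0.5]
width: 0.0872
grip_force: 0.0
```

Request:
{"api": "step_arm", "payload": {"delta_pos": [[0.1, -0.05, -0.5], [0, 0, -0.9], [0, 0, -0.9], [0, 0, -0.9], [0, 0, -0.8], [0, 0, -0.5], [0, 0, -0.2], [0, 0, 0]], "turn": [0, 0, 0, 0, 0, 0, 0, 0]}}

```text
time: 2.1
ee_pos: [0.4598, -0.3151, 0.0348]
eef_rot: [0.884, 0.468, -0.0, -0.0]
ft_force: [-0.1, -0.0, 0.5]
width: 0.0871
grip_force: 0.0
```

Request:
{"api": "step_arm", "payload": {"delta_pos": [[0, 0, 0], [0, 0, 0], [0, 0, 0], [0, 0, 0], [0, 0, 0], [0, 0, 0], [0, 0, 0], [0, 0, 0]], "turn": [0, 0, 0, 0, 0, 0, 0, 0], "grip": 1}}

```text
time: 2.9
ee_pos: [0.4604, -0.3153, 0.0353]
eef_rot: [0.884, 0.468, 0.0, 0.0]
ft_force: [1.7, -1.0, 1.7]
width: 0.0438
grip_force: 25.0
```

Request:
{"api": "step_arm", "payload": {"delta_pos": [[0, 0, 0.7], [0, 0, 1], [0, 0, 1], [0, 0, 1], [0, 0, 0.9]], "turn": [0, 0, 0, 0, 0]}}

```text
time: 3.4
ee_pos: [0.4596, -0.3148, 0.1508]
eef_rot: [0.884, 0.468, -0.0, -0.0]
ft_force: [0.6, -0.6, -2.6]
width: 0.0432
grip_force: 25.0
```

Request:
{"api": "step_arm", "payload": {"delta_pos": [[-0.05, 0.6, 0], [-0.05, 1, 0], [-0.05, 1, 0], [-0.05, 1, 0], [-0.05, 1, 0], [-0.05, 1, 0], [-0.05, 1, 0], [-0.05, 1, 0], [-0.05, 1, 0], [-0.05, 1, 0], [0, 1, 0], [0, 0.75, 0]], "turn": [0.4, 0.4, 0.4, 0.4, 0.4, 0.4, 0.4, 0.4, 0.4, 0.4, 0.4, 0.37]}}

```text
time: 4.6
ee_pos: [0.4475, -0.0288, 0.1502]
eef_rot: [0.714, 0.701, 0.0, 0.0]
ft_force: [0.1, 0.2, -3.0]
width: 0.0434
grip_force: 25.0
```

```bash
python3 - <<'E'
from h import *
a=snap('top');b=snap('scene','s1.png');s=read_state();print(s['ee_pos'],s['eef_rot'],s['width'])
# case geometry refine from top at start
c=dict(np.load('t0.npz'));w=cloud(c)
m=(w[...,2]>.008)&(w[...,2]<.036);m[:220]=0;m[250:]=0;m[:,:228]=0;m[:,290:]=0
m=cv2.morphologyEx(m.astype(np.uint8),cv2.MORPH_OPEN,np.ones((3,3)))>0
p=w[m&(w[...,2]<.021)];r=cv2.minAreaRect((p[:,:2]*1000).astype(np.float32));print('well',r)
# rim yaw: near edge of the case
m=(w[...,2]>.036)&(w[...,2]<.05)
xs=[(w[v,u,0],w[v,u,1]) for u in range(225,294) for v in [max([v for v in range(240,256) if m[v,u]],default=0)] if v]
xs=np.array(xs);print('edge slope dx/dy',np.polyfit(xs[:,1],xs[:,0],1))
wb=cloud(b);print()
# can in scene now: 
p=wb[(wb[...,2]>.105)&(wb[...,2]<.16)&(abs(wb[...,1]+.05)<.05)&(abs(wb[...,0]-.448)<.05)];print(len(p),np.round(p.min(0),4),np.round(p.max(0),4)) if len(p) else 0
E
```

```text
[ 0.44775001 -0.02798687  0.15025895] [ 7.12977678e-01  7.01186635e-01  3.64155921e-04 -7.52134978e-06] 0.04350415208997709
well ((447.7468566894531, -1.0491600036621094), (107.20394897460938, 46.28682327270508), 89.24835205078125)
edge slope dx/dy [0.0153424  0.40626741]

291 [ 0.4187 -0.0523  0.1122] [ 0.4781 -0.0261  0.16  ]
```

View pics/s1.png

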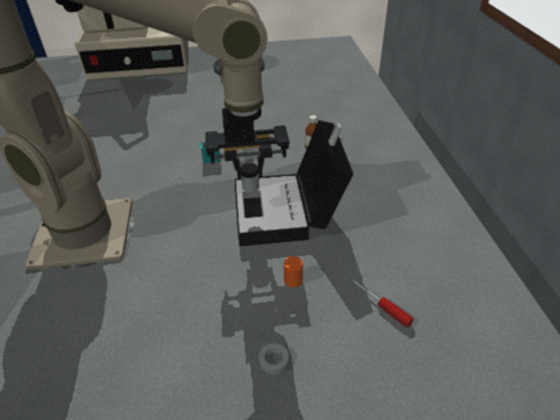

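The can is held upright over the well and nothing else has moved. Next I lower it, slowly at the mouth.

Request:
{"api": "step_arm", "payload": {"delta_pos": [[0.03, -0.14, -0.5], [0, 0, -0.9], [0, 0, -0.8], [0, 0, -0.4], [0, 0, -0.2], [0, 0, -0.2], [0, 0, 0]], "turn": [0, 0, 0, 0, 0, 0, 0]}}

```text
time: 5.4
ee_pos: [0.4489, -0.0345, 0.0753]
eef_rot: [0.715, 0.699, 0.001, 0.0]
ft_force: [1.0, 2.3, -2.8]
width: 0.0433
grip_force: 25.0
```

Request:
{"api": "step_arm", "payload": {"delta_pos": [[0, 0, -0.2], [0, 0, -0.2], [0, 0, -0.2], [0, 0, -0.15], [0, 0, -0.05], [0, 0, 0]], "turn": [0, 0, 0, 0, 0, 0]}}

```text
time: 6.0
ee_pos: [0.4481, -0.0348, 0.0547]
eef_rot: [0.715, 0.699, -0.0, -0.0]
ft_force: [0.6, 2.9, -5.0]
width: 0.0433
grip_force: 25.0
```

Request:
{"api": "step_arm", "payload": {"delta_pos": [[0, 0.06, 0], [0, 0.06, -0.03], [0, 0, -0.03], [0, 0, 0]], "turn": [0, 0, 0, 0]}}

```text
time: 6.4
ee_pos: [0.4482, -0.0322, 0.0535]
eef_rot: [0.715, 0.699, -0.0, 0.0]
ft_force: [-0.0, -0.0, -2.5]
width: 0.0432
grip_force: 25.0
```

Request:
{"api": "step_arm", "payload": {"delta_pos": [[0, 0, 0], [0, 0, 0], [0, 0, 0], [0, 0, 0], [0, 0, 0], [0, 0, 0]], "turn": [0, 0, 0, 0, 0, 0], "grip": 0}}

```text
time: 7.0
ee_pos: [0.4483, -0.0318, 0.0536]
eef_rot: [0.715, 0.699, 0.0, 0.0]
ft_force: [0.2, -0.1, 0.3]
width: 0.0824
grip_force: 0.0
```

Request:
{"api": "step_arm", "payload": {"delta_pos": [[0, 0, 0.5], [0, 0, 0.8], [0, 0, 0.9], [0, 0.2, 1], [0, 0.6, 0.7]], "turn": [0, 0, 0, 0, 0]}}

```text
time: 7.5
ee_pos: [0.4488, -0.0125, 0.1535]
eef_rot: [0.716, 0.698, 0.0, 0.001]
ft_force: [0.8, -0.0, 0.5]
width: 0.0873
grip_force: 0.0
```

Request:
{"api": "step_arm", "payload": {"delta_pos": [[-0.03, 1, 0], [-0.03, 1, 0], [-0.03, 1, 0], [-0.03, 1, 0], [-0.03, 1, 0], [-0.03, 1, 0], [-0.03, 1, 0], [-0.03, 1, 0], [-0.03, 1, 0], [-0.03, 1, 0], [0, 1, 0], [0, 0.83, 0]], "turn": [0.45, 0.45, 0.45, 0.45, 0.45, 0.45, 0.45, 0.45, 0.45, 0.45, 0.45, 0.46]}}

```text
time: 8.7
ee_pos: [0.439, 0.2867, 0.1504]
eef_rot: [0.452, 0.892, -0.0, -0.001]
ft_force: [0.5, -0.3, 0.1]
width: 0.087
grip_force: 0.0
```

```bash
python3 - <<'E'
from h import *
a=snap('top');s=read_state();print(s['ee_pos'],s['eef_rot'])
w=cloud(a);m=(w[...,2]>.055)&(w[...,2]<.09)&(abs(w[...,1]+.03)<.04)&(abs(w[...,0]-.448)<.035)
p=w[m];r=cv2.minAreaRect((p[:,:2]*1000).astype(np.float32));print('can',len(p),r,np.median(p,0))
E
```

```text
[0.43824711 0.28974915 0.1506132 ] [ 4.49420879e-01  8.93318756e-01  8.75098796e-04 -1.30712544e-03]
can 195 ((446.9046936035156, -32.82466125488281), (40.6364631652832, 40.49363327026367), 43.94526290893555) [ 0.44577847 -0.03278303  0.07731057]
```

Request:
{"api": "step_arm", "payload": {"delta_pos": [[0.11, -0.23, -0.3], [0, 0, -0.8], [0, 0, -0.9], [0, 0, -0.9], [0, 0, -0.8], [0, 0, -0.5], [0, 0, -0.3], [0, 0, -0.16], [0, 0, 0]], "turn": [-0.1, 0, 0, 0, 0, 0, 0, 0, 0]}}

```text
time: 9.65
ee_pos: [0.4436, 0.2781, 0.0346]
eef_rot: [0.461, 0.888, 0.0, -0.0]
ft_force: [-0.6, 0.4, 0.6]
width: 0.0867
grip_force: 0.0
```

Request:
{"api": "step_arm", "payload": {"delta_pos": [[0, 0, 0], [0, 0, 0], [0, 0, 0], [0, 0, 0], [0, 0, 0], [0, 0, 0], [0, 0, 0], [0, 0, 0], [0, 0, 0]], "turn": [0, 0, 0, 0, 0, 0, 0, 0, 0], "grip": 1, "newtons": 30}}

```text
time: 10.55
ee_pos: [0.4438, 0.2783, 0.0347]
eef_rot: [0.461, 0.888, 0.0, 0.0]
ft_force: [1.6, 0.1, -0.2]
width: 0.04
grip_force: 30.0
```

Request:
{"api": "step_arm", "payload": {"delta_pos": [[0, 0, 0.6], [0, 0, 1], [0, 0, 1], [0, 0, 1], [0, 0, 1]], "turn": [0, 0, 0, 0, 0]}}

```text
time: 11.05
ee_pos: [0.4429, 0.278, 0.1511]
eef_rot: [0.46, 0.888, -0.0, -0.0]
ft_force: [1.0, -0.1, -3.0]
width: 0.0398
grip_force: 30.0
```

Request:
{"api": "step_arm", "payload": {"delta_pos": [[0.02, -0.5, 0], [0.02, -1, 0], [0.02, -1, 0], [0.02, -1, 0], [0.02, -1, 0], [0.02, -1, 0], [0.02, -1, 0], [0.02, -1, 0], [0.02, -1, 0], [0.01, -1, 0], [0, -0.7, 0], [0, -0.32, 0]], "turn": [-0.45, -0.45, -0.45, -0.45, -0.45, -0.45, -0.45, -0.45, -0.45, -0.45, -0.45, -0.3]}}

```text
time: 12.25
ee_pos: [0.4476, 0.0132, 0.149]
eef_rot: [0.715, 0.699, -0.001, -0.0]
ft_force: [-0.7, 0.6, -3.0]
width: 0.0394
grip_force: 30.0
```

Request:
{"api": "step_arm", "payload": {"delta_pos": [[0, 0, 0], [0, 0, 0]], "turn": [0, 0]}}

```text
time: 12.45
ee_pos: [0.4482, 0.0162, 0.1495]
eef_rot: [0.712, 0.702, 0.0, -0.0]
ft_force: [-0.5, -0.5, -3.8]
width: 0.0399
grip_force: 30.0
```

```bash
python3 - <<'E'
from h import *
b=snap('scene','s2.png');s=read_state();print(s['ee_pos'],s['eef_rot'],s['width'],s['ft_force'])
cv2.imwrite('pics/s2c.png',cv2.resize(b['image'][100:270,180:380,::-1],None,fx=4,fy=3.5)[:600])
w=cloud(b);np.savez('s2.npz',**b)
p=w[(w[...,2]>.108)&(w[...,2]<.165)&(w[...,1]>-.04)&(w[...,1]<.06)&(abs(w[...,0]-.449)<.03)];print(len(p),np.round(np.percentile(p,[1,5,25,50,95],axis=0),4))
p=w[(w[...,2]>.058)&(w[...,2]<.074)&(abs(w[...,1]+.04)<.04)&(abs(w[...,0]-.449)<.03)];print('can',len(p),np.round(np.percentile(p,[1,5,25,50,95],axis=0),4))
E
```

```text
[0.44824946 0.01640215 0.14954658] [ 7.12099657e-01  7.02078358e-01  1.79429304e-04 -1.60826690e-04] 0.04016569341013341 [-0.64016226 -0.33384965 -2.97680215]
302 [[ 0.4216 -0.0114  0.1137]
 [ 0.4266 -0.0103  0.1174]
 [ 0.4366 -0.0086  0.1284]
 [ 0.4485 -0.0073  0.1438]
 [ 0.4702  0.0059  0.1627]]
can 86 [[ 0.4274 -0.0587  0.0585]
 [ 0.4293 -0.0573  0.0591]
 [ 0.4365 -0.055   0.0622]
 [ 0.4465 -0.0516  0.0668]
 [ 0.4677 -0.0355  0.0735]]
```

View pics/s2c.png

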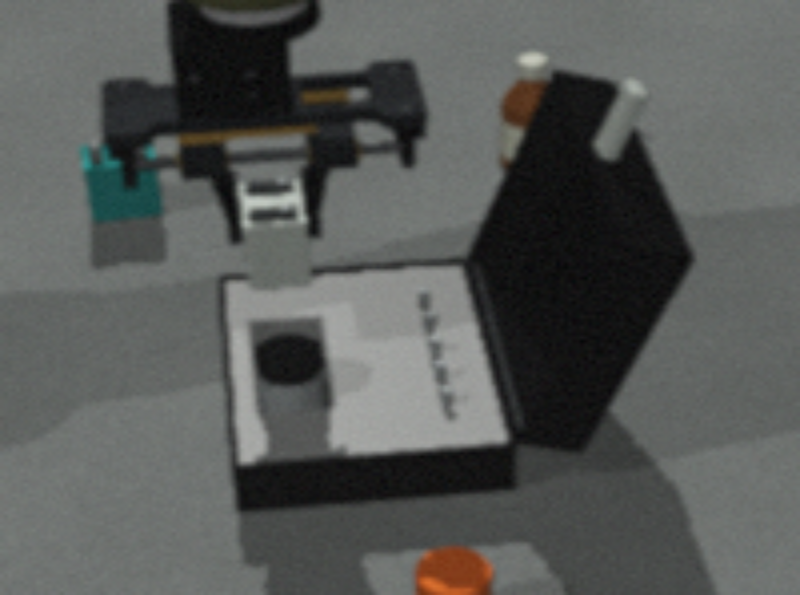

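The holder is held upright above the free part of the well. The can stands down at crop (290,360), with clearance on both sides. Lowering.

Request:
{"api": "step_arm", "payload": {"delta_pos": [[0, 0, -0.5], [0, 0, -0.9], [0, 0, -0.8], [0, 0, -0.4], [0, 0, -0.2], [0, 0, -0.1], [0, 0, 0], [0, 0, 0]], "turn": [0, 0, 0, 0, 0, 0, 0, 0]}}

```text
time: 13.3
ee_pos: [0.4488, 0.0152, 0.0777]
eef_rot: [0.713, 0.701, 0.0, 0.0]
ft_force: [0.2, -0.0, -3.0]
width: 0.0399
grip_force: 30.0
```

Request:
{"api": "step_arm", "payload": {"delta_pos": [[0, 0, -0.2], [0, 0, -0.2], [0, 0, -0.2], [0, 0, -0.2], [0, 0, -0.1], [0, 0, -0.05], [0, 0, 0], [0, 0, 0]], "turn": [0, 0, 0, 0, 0, 0, 0, 0]}}

```text
time: 14.1
ee_pos: [0.4484, 0.0152, 0.0534]
eef_rot: [0.713, 0.701, 0.0, 0.0]
ft_force: [-0.6, 0.4, -4.2]
width: 0.0397
grip_force: 30.0
```

Almost down. I'll lower the last bit, then release and retreat.

Request:
{"api": "step_arm", "payload": {"delta_pos": [[0, 0, -0.03], [0, 0, 0], [0, 0, 0]], "turn": [0, 0, 0]}}

```text
time: 14.4
ee_pos: [0.4484, 0.0152, 0.0527]
eef_rot: [0.713, 0.701, 0.0, 0.0]
ft_force: [0.3, 0.2, -2.6]
width: 0.0399
grip_force: 30.0
```

Request:
{"api": "step_arm", "payload": {"delta_pos": [[0, 0, 0], [0, 0, 0], [0, 0, 0], [0, 0, 0], [0, 0, 0], [0, 0, 0], [0, 0, 0], [0, 0, 0.5], [0, 0, 1], [-0.3, 0, 1], [-0.5, 0, 1], [-0.5, 0, 1]], "turn": [0, 0, 0, 0, 0, 0, 0, 0, 0, 0, 0, 0], "grip": 0}}

```text
time: 15.6
ee_pos: [0.4154, 0.0157, 0.1669]
eef_rot: [0.713, 0.702, 0.0, 0.0]
ft_force: [0.3, -0.2, 0.3]
width: 0.087
grip_force: 0.0
```

Request:
{"api": "step_arm", "payload": {"delta_pos": [[-0.5, 0, 1], [-0.2, 0, 1], [0, 0, 1], [0, 0, 1], [0, 0, 1], [0, 0, 1], [0, 0, 0.5], [0, 0, 0], [0, 0, 0]], "turn": [0, 0, 0, 0, 0, 0, 0, 0, 0]}}

```text
time: 16.5
ee_pos: [0.398, 0.0153, 0.3269]
eef_rot: [0.713, 0.701, -0.0, -0.0]
ft_force: [-0.1, 0.0, -0.4]
width: 0.0869
grip_force: 0.0
```

```bash
python3 - <<'E'
from h import *
a=snap('top','t3.png');b=snap('scene','s3.png');s=read_state();print(s['ee_pos'],s['eef_rot'],s['time'])
for n,c in (('t',a),('s',b)):
    w=cloud(c);im=c['image'].astype(int)
    m=(w[...,2]>.066)&(w[...,2]<.09)&(abs(w[...,0]-.449)<.04)
    for k,(lo,hi) in dict(can=(-.06,-.011),holder=(-.006,.06)).items():
        p=w[m&(w[...,1]>lo)&(w[...,1]<hi)]
        if len(p): print(n,k,len(p),np.round(cv2.minAreaRect((p[:,:2]*1000).astype(np.float32))[0],1),np.round(np.percentile(p[:,2],[10,50,95]),4))
    p=w[(w[...,2]>.2)&(w[...,2]<.32)&(im.min(-1)>100)&(abs(w[...,1]+.007)<.03)&(w[...,0]>.6)&(w[...,0]<.72)]
    if len(p): print(n,'tab',len(p),np.round(np.percentile(p,[2,25,50,75,98],axis=0),4).tolist())
E
```

```text
[0.39779996 0.01519617 0.32643572] [ 7.12824259e-01  7.01342201e-01 -4.65881263e-04 -6.89938972e-04] 16.6
t can 195 [446.9 -32.8] [0.0748 0.0772 0.0806]
t holder 16 [429.9  21.7] [0.0732 0.0761 0.0799]
t tab 137 [[0.6484, -0.0182, 0.2178], [0.6539, -0.0134, 0.2324], [0.6593, -0.0074, 0.2482], [0.6652, -0.0025, 0.2604], [0.672, 0.0024, 0.2644]]
s can 191 [448.5 -36.4] [0.0692 0.0752 0.0778]
s holder 181 [449.1  20.3] [0.0724 0.0747 0.0799]
s tab 94 [[0.6494, -0.0225, 0.2146], [0.6548, -0.019, 0.2282], [0.66, -0.0138, 0.2447], [0.6649, -0.009, 0.2577], [0.6733, -0.0036, 0.2619]]
```

View pics/s3.png

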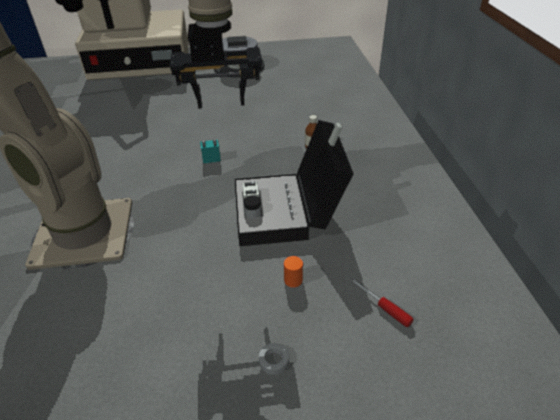

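Both parts are fully down, with their tops at about 76–78 mm, and the lid is still open. The tab is at about x .662, y -.007, with its tip at z .265. I'll move above it and turn the fingers across its width.

Request:
{"api": "step_arm", "payload": {"delta_pos": [[0.88, -0.07, 0], [0.88, -0.07, 0], [0.88, -0.07, 0], [0.88, -0.07, 0], [0.88, -0.07, 0], [0.88, -0.07, 0], [0.88, -0.07, 0], [0.88, -0.07, 0], [0.88, -0.08, 0], [0.88, -0.08, 0], [0.88, -0.08, 0], [0.88, -0.08, 0]], "turn": [1, 1, 1, 1, 1, 1, 1, 1, 1, 1, 1, 1]}}

```text
time: 17.8
ee_pos: [0.6629, -0.0069, 0.326]
eef_rot: [0.071, 0.997, 0.0, -0.001]
ft_force: [-0.0, -0.0, 0.8]
width: 0.0873
grip_force: 0.0
```

Request:
{"api": "step_arm", "payload": {"delta_pos": [[0, 0, 0], [0, 0, 0], [0, 0, 0], [0, 0, 0]], "turn": [1, 0, 0, 0]}}

```text
time: 18.2
ee_pos: [0.6619, -0.0068, 0.3275]
eef_rot: [0.015, 1.0, -0.0, -0.0]
ft_force: [-0.2, 0.2, 0.1]
width: 0.0871
grip_force: 0.0
```

Request:
{"api": "step_arm", "payload": {"delta_pos": [[0, 0, -0.5], [0, 0, -0.8], [0, 0, -0.8], [0, 0, -0.8], [0, 0, -0.7], [0, 0, -0.5], [0, 0, -0.16], [0, 0, 0], [0, 0, 0]], "turn": [0, 0, 0, 0, 0, 0, 0, 0, 0]}}

```text
time: 19.1
ee_pos: [0.6626, -0.0068, 0.2219]
eef_rot: [0.014, 1.0, 0.0, 0.001]
ft_force: [-0.2, 1.1, 0.6]
width: 0.0867
grip_force: 0.0
```

Request:
{"api": "step_arm", "payload": {"delta_pos": [[0, 0, 0], [0, 0, 0], [0, 0, 0], [0, 0, 0], [0, 0, 0], [0, 0, 0], [0, 0, 0], [0, 0, 0], [0, 0, 0], [0, 0, 0], [0, 0, 0], [0, 0, 0]], "turn": [0, 0, 0, 0, 0, 0, 0, 0, 0, 0, 0, 0], "grip": 1, "newtons": 15}}

```text
time: 20.3
ee_pos: [0.6623, -0.0091, 0.221]
eef_rot: [0.015, 1.0, -0.001, -0.0]
ft_force: [-1.7, -5.0, 1.8]
width: 0.0219
grip_force: 15.0
```

```bash
python3 -c "
import numpy as np
t=np.append(np.arange(1.9,.8,-.06),.785);R=.2103
p=np.c_[-R*np.cos(t+.0571),R*np.sin(t+.0571)]
print(np.round(np.diff(p,axis=0)/.025,2).tolist(),p[-1]+[.5825,.0455-.019])"
```

```text
[[-0.47, 0.18], [-0.48, 0.15], [-0.49, 0.12], [-0.5, 0.09], [-0.5, 0.06], [-0.5, 0.03], [-0.5, -0.0], [-0.5, -0.03], [-0.5, -0.06], [-0.5, -0.09], [-0.49, -0.12], [-0.48, -0.15], [-0.47, -0.18], [-0.46, -0.21], [-0.45, -0.23], [-0.43, -0.26], [-0.42, -0.29], [-0.4, -0.31], [-0.22, -0.19]] [0.44246173 0.18339287]
```

Request:
{"api": "step_arm", "payload": {"delta_pos": [[0, -0.1, 0], [-0.2, 0, 0.08], [-0.27, 0.01, 0.1], [-0.48, 0.01, 0.15], [-0.49, 0.01, 0.12], [-0.5, 0.01, 0.09], [-0.5, 0.01, 0.06], [-0.5, 0.01, 0.03], [-0.5, 0.01, 0]], "turn": [0, 0, 0, 0, 0, 0, 0, 0, 0]}}

```text
time: 21.2
ee_pos: [0.5751, -0.0069, 0.2371]
eef_rot: [0.013, 1.0, 0.0, 0.0]
ft_force: [2.2, 2.2, -2.5]
width: 0.022
grip_force: 15.0
```

Request:
{"api": "step_arm", "payload": {"delta_pos": [[-0.5, 0.01, -0.03], [-0.5, 0.01, -0.06], [-0.5, 0.01, -0.09], [-0.49, 0.01, -0.12], [-0.48, 0.01, -0.15], [-0.47, 0.01, -0.18], [-0.46, 0.01, -0.21], [0, 0, 0]], "turn": [0, 0, 0, 0, 0, 0, 0, 0]}}

```text
time: 22.0
ee_pos: [0.4893, -0.0047, 0.2159]
eef_rot: [0.013, 1.0, -0.0, -0.001]
ft_force: [-1.4, 5.1, 2.3]
width: 0.0218
grip_force: 15.0
```

Request:
{"api": "step_arm", "payload": {"delta_pos": [[-0.45, -0.05, -0.23], [-0.43, -0.05, -0.26], [-0.42, 0, -0.29], [-0.4, 0, -0.31], [-0.2, 0, -0.18], [0, 0, 0], [0, 0, 0], [0, 0, 0], [0, 0, 0]], "turn": [0, 0, 0, 0, 0, 0, 0, 0, 0]}}

```text
time: 22.9
ee_pos: [0.4426, -0.0036, 0.1842]
eef_rot: [0.012, 1.0, 0.002, -0.001]
ft_force: [-3.5, 17.9, 1.5]
width: 0.0219
grip_force: 15.0
```

```bash
python3 - <<'E'
from h import *
a=snap('top','t4.png');b=snap('scene','s4.png');s=read_state();print(s)
x,z=s['ee_pos'][0],s['ee_pos'][2]+.019
print('theta from TCP',np.arctan2(z-.0455,.5825-x)-.0571,'R',np.hypot(z-.0455,.5825-x))
for n,c in (('t',a),('s',b)):
    w=cloud(c);im=c['image'].astype(int)
    m=(im.max(-1)<60)&(abs(w[...,1])<.108)&(w[...,0]>.48)&(w[...,0]<.64)&(w[...,2]>.07)&(w[...,2]<.23)&(abs(w[...,1])>.045)
    # lid top face is the far plane: fit x-z line robustly
    p=w[m]; print(n,len(p))
    if len(p)>50:
        l=cv2.fitLine(np.ascontiguousarray(p[:,[0,2]]*1000,dtype=np.float32),cv2.DIST_HUBER,0,1,.01).ravel()
        print('angle',np.degrees(np.arctan2(abs(l[1]),abs(l[0]))),l)
cv2.imwrite('pics/s4c.png',cv2.resize(b['image'][60:260,180:380,::-1],None,fx=3,fy=3))
E
```

```text
{'time': 23.0, 'joint_positions': array([ 0.82877151, -0.00207917, -0.90068505,  1.92814279, -0.0064383 ,
        1.2159697 ,  1.47790453]), 'joint_vel': array([ 0.0009749 ,  0.00047291, -0.0002854 , -0.00034353,  0.00283578,
       -0.00116167,  0.00134405]), 'joint_torque': array([ 8.00561339e+00, -2.53477013e+01,  8.39535087e+00, -3.71540093e+01,
        5.69401458e+00, -4.99265995e-01, -2.29667971e-02]), 'ee_pos': array([ 0.44259041, -0.00359495,  0.18414819]), 'eef_rot': array([ 1.16101438e-02,  9.99929985e-01,  2.14519142e-03, -7.92601680e-04]), 'ft_force': array([-2.98296094, 17.60671576,  1.99861414]), 'torque': array([ 3.93858859,  0.4648742 , -0.03649673]), 'grip_force': 14.997668832947966, 'width': 0.02186978133085373}
theta from TCP 0.7878416682334013 R 0.21077865791951803
t 2099
angle 44.734886 [  0.71037114  -0.7038273  548.8111     143.98701   ]
s 1188
angle 44.754486 [  0.7101302  -0.7040703 546.7669    145.74168  ]
```

View pics/s4c.png

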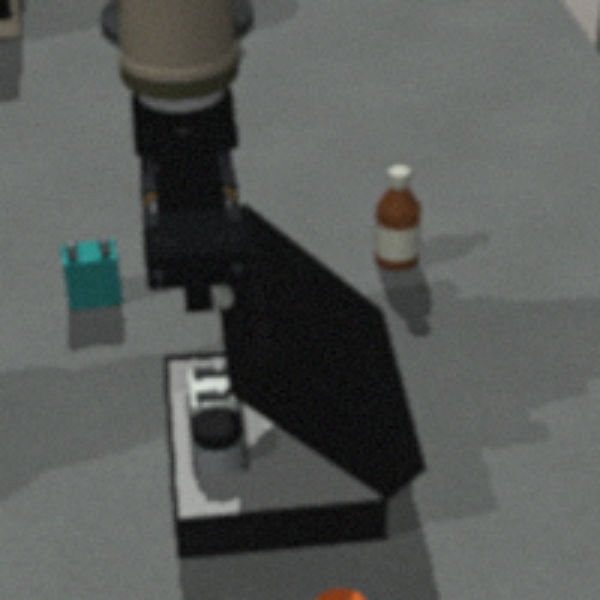

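The lid is at 44.8° and clear of the packed things. I'll relieve the side load, then hand in.

Request:
{"api": "step_arm", "payload": {"delta_pos": [[0, 0.07, 0], [0, 0.07, 0], [0, 0, 0], [0, 0, 0], [0, 0, 0], [0, 0, 0], [0, 0, 0], [0, 0, 0]], "turn": [0, 0, 0, 0, 0, 0, 0, 0]}}

```text
time: 23.8
ee_pos: [0.4426, -0.0035, 0.1841]
eef_rot: [0.013, 1.0, 0.0, -0.001]
ft_force: [-5.7, 6.4, 4.6]
width: 0.0216
grip_force: 15.0
```

```bash
python3 - <<'E'
from h import *
s=read_state();x,z=s['ee_pos'][0],s['ee_pos'][2]+.019
print(s['ft_force'],s['grip_force'],s['width'],'theta',np.arctan2(z-.0455,.5825-x)-.0571)
b=snap('scene');w=cloud(b);m=(w[...,2]>.066)&(w[...,2]<.09)&(abs(w[...,0]-.449)<.03)&(abs(w[...,1])<.06)&(w[...,0]<.47)
print(m.sum(),np.nanpercentile(w[m][:,2],[10,50,95]))
if 0.74<np.arctan2(z-.0455,.5825-x)-.0571<.83 and s['grip_force']>5: print(close_job())
E
```

```text
[-5.7440354   6.37594505  4.60094092] 14.999567345366813 0.02160273799906791 theta 0.787588010211738
382 [0.07118825 0.07506774 0.07875641]
the job is handed in; nothing more can be done
None
```

The job is handed in: the holder and can measured fully down in the well, and the fingers hold the lid still at about 45° (44.8° by camera); no verdict came back.

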